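# Latch the phone transport case

### The job

Close the lid of the dark transport case onto its rubber seal, hook the cross bar of the latch's steel loop over the brass keeper on the lid, and press the red lever down past its centre until it stays fully shut and holds the lid tight. Work gently: never bang or force the lid, the lever or the hook, and leave the screwdriver, the tape roll and the battery beside the case where they are.

Things in the scene. Friction and masses are not known exactly. Their poses are not given: they have to be found in the camera images.
- case: Dark blue-grey case fixed to the bench, 210 x 190 mm, 110 high shut. Origin: centre of the underside; x runs from the latch side (-x) to the hinge side, z up. The front rises at 45 degrees from x -105, z 25 mm through the lid's seam (x -45, z 85) to the lid's top edge (x -20, z 110). The latch works in the plane y = 0. Below, 'up the slope' is case (0.707, 0, 0.707), 'out' is (-0.707, 0, 0.707).
- lid (a joint): Angle of the lid about its hinge along the back edge (case x 105, z 85 mm), rad; 0 = pressed fully home (hard stop at -0.012), grows as the front rises. A stiff hinge (0.35 N m) keeps it where it is left. A springy rubber seal under its front edge (9 N per mm) stands 4 mm proud: unlatched, the closed lid rests at about 0.025; latched it reads between 0 and 0.012.
- lid_shell: The lid, lighter blue-grey, flat top 125 x 190 mm, with the brass keeper on its sloping front. Origin on the hinge line, mid width; axes as the case's when shut.
- lid_press (a point): Point on the flat top of the lid, mid width, 15 mm behind its front top edge: a good place to press it down. It moves with the lid; lid shut, it lies at case x -5, z 112 mm.
- keeper_seat (a point): Nominal centre of the hooked bar's place in the keeper's groove (case x -54, z 114 mm, lid shut); x up the slope, z out. The keeper is clamped in slots: its true groove is up to 6 mm in or out of this. From the true seat: keeper 12 mm wide, groove 7 mm wide, floor 2.5 mm below, open up the slope; outer lip 3.5 to 6.5 mm out, ending 2 mm up the slope; inner wall (backstop) 3.5 mm in, rising 9.5 mm.
- bar (a point): Centre of the steel cross bar (5 mm thick, along the case's y) at the free end of the latch's steel loop. Round flat-ended studs, 8 mm in diameter, make it 34 mm wide: pinch it by the studs, fingers closing along the case's y. To hook it, pass it over the keeper's outer lip, feel for the backstop with light force, then lower it down the slope into the groove.
- bail: The steel loop: two flat arms 56 mm long from its pin to the bar, 24 mm over the arms. Origin on its pin, which sits on the lever 12 mm from the lever pin; x points to the bar. It swings about the case's y and stays where it is left (slight friction). Bar and lever pin can be 44 to 68 mm apart; the lever follows when the bar is carried.
- lever_pin (a point): The fixed pin about which the lever turns, along the case's y: 30 mm down the slope from the seam and 27 mm out (case x -85, z 83 mm).
- lever (a joint): Angle of the red lever, rad. 0 = fully shut (hard stop), pointing down along the slope; at 0.79 it points level to the front, at 1.57 straight out of the slope. Stays where it is left. With the bar hooked it comes under load below 1.3 to 1.5, takes about 5 N at the handle, passes its dead centre near 0.44 and then snaps shut by itself.
- lever_grip: Red plastic lever handle, 28 mm wide, 5 mm thick, 27 to 53 mm from the lever pin, dark ribs on the face to press. Origin on the lever pin; its -x axis points along the handle to its end, z out of the ribbed face.
- lever_pad (a point): Middle of the ribbed outer face of the red handle, 44 mm from the lever pin.
- screwdriver_blue: Loose blue precision screwdriver, 172 mm, a bystander. Origin under its middle.
- tape_amber: Loose roll of amber tape, 52 mm across, 12 mm high, a bystander. Origin at the centre of its underside.
- battery_pack: Loose flat black phone battery, 46 x 79 x 5 mm, a bystander. Origin under its middle.

How it is judged (in metres and radians):
On the way, in this order (a step that is already met when the one before it is completed fails the run):
1. the lid is down on its seal (value of joint lid below 0.04 rad), for 0.2 s.
2. the cross bar is hooked in the keeper, with the lid down (x of bar in the frame of keeper_seat between -0.004 and 0.003 m and z of bar in the frame of keeper_seat between -0.0085 and 0.0085 m and value of joint lid below 0.04 rad), for 0.2 s.
3. the lever is pressed shut with the bar still hooked (value of joint lever below 0.15 rad and x of bar in the frame of keeper_seat between -0.004 and 0.003 m and z of bar in the frame of keeper_seat between -0.0085 and 0.0085 m), for 0.2 s.
At the end, for the whole second after the job is handed in: Lever shut (below 0.15 rad), bar hooked (along the slope 4 mm below to 3 mm above its nominal seat, within 8.5 mm in or out), lid held tight (below 0.016 rad, under 2.5 mm at its front edge), screwdriver, tape roll and battery within 30 mm of their starts (all of step 3 and value of joint lid below 0.016 rad and velocity of joint lid below 0.05 rad/s and distance of each of screwdriver_blue, tape_amber, battery_pack from where it was at the start of the episode below 0.03 m); the robot touches nothing.
It fails at once if the fingers press on the lid with more than 25 N (contact force between the fingers and lid_shell above 25 N).
It fails at once if the fingers press on the lever handle with more than 25 N (contact force between the fingers and lever_grip above 25 N).
It fails at once if while the fingers hold the loop, its bar is forced against the keeper with more than 25 N (contact force between bail and lid_shell above 25 N and contact force between the fingers and bail above 1 N).
It fails at once if the bar is forced against the keeper with more than 110 N (contact force between bail and lid_shell above 110 N).
It fails at once if the screwdriver, tape roll or battery is shoved more than 30 mm (distance of any of screwdriver_blue, tape_amber, battery_pack from where it was at the start of the episode above 0.03 m).
It also fails if it takes over 64 s, if anything falls off the work surface, if the arm or the gripper's body presses on something with over 40 N, if the wrist force passes 120 N, or if a joint passes its speed limit or range.

### The arm

A 6-joint arm with a two-finger parallel gripper is mounted at the origin on a cart in front of the work surface, level with it; the furniture and walls round the work are solid. World frame = base frame: x ahead of the robot, y to its left, z up, the work surface at z = 0. Lengths are in m, angles in degrees, forces in N, time in s.
With the tool pointing down it reaches from about 0.4 to 0.825 m from the base axis. Payload 7 kg.
Tool frame: the origin (TCP) lies at the centre of the arm's flange, where the gripper is bolted on; the fingertips stand 178 mm ahead of it and the grasp point (between the pads) lies 159 mm ahead of it (tip_reach is the distance from the TCP to the fingertips, in m); z points along the fingers, y is the line along which they close (so a half turn about z gives the same grasp; the last joint's range is limited). The gripper opens to 88 mm and grips with 3 to 60 N. Pads are 19 mm wide; open, the fingers measure 130 mm over their backs; the gripper's body (78 mm by 193 mm) begins 47 mm behind the grasp point.
Start: joints at [-55.743, 20.546, 0.682, 0, -70.136, -16.507], TCP at [0.206, -0.643, 0.405] pointing down, gripper open.
Joint ranges: [-176.03, 176.03], [-82.01, 121.73], [-58.28, 71.71], [-173.87, 95.51], [-174.79, -0.11], [-173.66, 173.66]. Speed limits (degrees/s): [136.94, 136.94, 172.46, 180, 180, 180].

### API

Orientations are given as [roll, pitch, yaw] about the fixed x, y, z axes, in that order (R = Rz(yaw) Ry(pitch) Rx(roll)).
In Python, from plant import * gives the robot as it stands.
- The arm moves only by the shell command python3 -m handwheel 'ROWS'. ROWS is JSON, a list of rows, each a list of 7 numbers: the opening, from -1 (shut) to 1 (fully open), then the shift along the tool's x, y, z as a fraction of full scale, then the turn, a rotation vector about the tool's x, y, z as a fraction of full scale. A call has 1 to 5 rows; each row shifts and turns the commanded pose from where the row before left it, along the tool's axes as they then stand; what a row does not reach is not made up. Full scale, the value 1, is 0.025 m for a shift and 6 degrees for a turn. A row lasts 1/8 s, in which the tool goes at most 62.5 mm and 10.7 degrees, less where a joint would pass 70% of its speed; a pose out of reach is approached as far as the arm can. A call with a number of a shift or a turn outside -1 to 1 is refused whole. A call with a gripper value outside its range is refused whole. The fingers move at their own pace and stop on an object; the grip force is fixed at half the most. Time passes only in rows, so rows that do not move let the fingers close. It gives the time, the measured TCP pose, the force, the opening and the grip force at its end, in the units of the state.
- get_obs(): the state, without advancing time (a new reading comes with each control period).
- snapshot(name): name is "side" or "top"; returns a dict with "color" (400x640x3 uint8, red, green, blue), "fx", "fy", "cx", "cy" (pixels), "k1" (the pictures are not rectified: a ray, as slopes to the right and down, at radius r is drawn at 1 + k1 r^2 times it, then the intrinsics apply), "R" (3x3) and "t" (3): a world point X has camera coordinates R X + t. Camera axes: x right, y down, z forward; pixel columns grow to the right and rows downward; lengths in m; the calibration is good to about 2 mm. A picture is of the moment at which its call begins. There is no depth.
- close_job(): hands the job in; it is judged then, once.
The state is a dict: "clock": time; "joint_pos": joint angles; "qvel": joint speeds; "tau": joint torques, N m; "tool_pos": TCP position; "orientation": TCP orientation; "force": force on the tool from outside, world axes, zero at the start; "moment": the same for the moment, N m; "opening": finger opening in m; "gripper_force": force on a finger pad.
Only numpy, scipy, OpenCV 4.12 (cv2) and the standard library are available. Lean on these libraries where they do the work, as an engineer would, in place of code of your own. Each camera call takes 0.05 s, during which the arm holds its last target. There are 200 camera calls.

## Working session

There is one attempt and no reset: what is moved stays moved. The work goes in short steps, Python scripts to look and compute and a shell command to move; the robot and the scene stay as the last step left them, time stands still between calls to the robot, and variables do not carry over. Pictures are saved under pics/ and viewed, at most 10 in all, crops included, and the job is handed in when it is done.

```bash
mkdir -p pics; ls; python3 - <<'E'
from plant import *
import cv2
for n in("side","top"):
    s=snapshot(n);cv2.imwrite(f"pics/{n}0.png",cv2.cvtColor(s["color"],cv2.COLOR_RGB2BGR))
    print(n,{k:(v.tolist() if hasattr(v,'tolist') else v) for k,v in s.items() if k!="color"})
print(get_obs())
E
```

```text
pics
side {'fx': 390.7533688350061, 'fy': 390.7533688350061, 'cx': 314.65540443713314, 'cy': 201.07078814814463, 'k1': -0.05561379449825858, 'R': [[-0.9984373252884072, -0.05582923536514197, -0.0024502957933330515], [-0.023531827409344057, 0.4597987055485129, -0.8877113289097353], [0.050686887551990085, -0.8862664649271433, -0.4603939536699373]], 't': [0.5645838930936171, 0.18650416555316213, 0.6846411987890783]}
top {'fx': 514.1438681582247, 'fy': 514.1438681582247, 'cx': 321.4293668869685, 'cy': 194.11957560596224, 'k1': 0.009544300462977455, 'R': [[0.009974423197790828, -0.9999184020302552, 0.007981238195471469], [-0.9968881577484408, -0.010567720045636303, -0.07811737472520197], [0.07819534399688984, -0.007177226086625478, -0.9969122206106763]], 't': [-0.2582737557573362, 0.5841039874989506, 1.142665073776183]}
{'clock': 0.1, 'joint_pos': array([-5.57424787e+01,  2.05865976e+01,  6.40668072e-01, -1.90336280e-02,
       -7.01356978e+01, -1.65070927e+01]), 'qvel': array([ 0.00151919, -0.05694793,  0.17525805,  0.00583855,  0.11290778,
        0.01888586]), 'tau': array([-2.06550460e-03, -5.84163165e+01,  2.93748361e+01,  7.01521039e+00,
        1.02752171e-02, -6.54137557e-05]), 'tool_pos': array([ 0.20574246, -0.64270438,  0.40383288]), 'orientation': array([ 1.79916652e+02, -6.03892849e-03, -1.62256047e+02]), 'force': array([-0.91202288, -0.33825352, -0.89919431]), 'moment': array([-0.03639104, -0.08070836,  0.009336  ]), 'gripper_force': 0.0, 'opening': 0.08786126763205085}
```

View pics/side0.png

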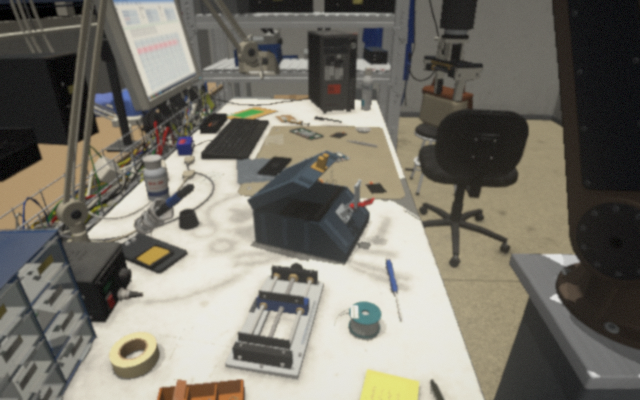

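View pics/top0.png

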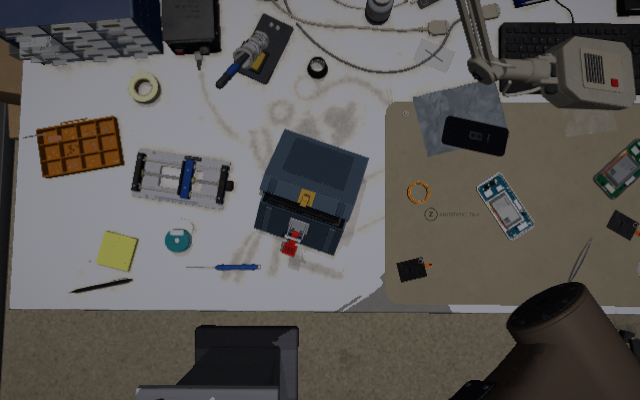

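The case sits near the top-view pixel (310,190), with its latch facing the robot at (292,240) and the lid part open. The screwdriver is at (225,267). The battery is probably at (412,269) and the tape at (418,192). I'll enlarge the case in both views.

```bash
cat > h.py <<'E'
from plant import *
import cv2, numpy as np
from scipy.optimize import least_squares
from scipy.spatial.transform import Rotation as Ro
def snap(n,f=None,box=None,k=4):
    s=snapshot(n)
    if f:
        x0,y0,x1,y1=box
        im=cv2.cvtColor(s["color"],cv2.COLOR_RGB2BGR)[y0:y1,x0:x1]
        cv2.imwrite("pics/"+f,cv2.resize(im,None,fx=k,fy=k,interpolation=cv2.INTER_CUBIC))
    return s
def K(s): return np.array([[s["fx"],0,s["cx"]],[0,s["fy"],s["cy"]],[0,0,1]]),np.array([s["k1"],0,0,0,0])
def proj(s,X):
    k,d=K(s); X=np.atleast_2d(X).astype(float)
    return cv2.projectPoints(X,cv2.Rodrigues(np.array(s["R"]))[0],np.array(s["t"]),k,d)[0][:,0]
def ray(s,p):
    k,d=K(s); u=cv2.undistortPoints(np.array([[p]],float),k,d)[0,0]
    R=np.array(s["R"]); return -R.T@np.array(s["t"]), R.T@np.array([u[0],u[1],1])
def onz(s,p,z):
    c,d=ray(s,p); return c+d*(z-c[2])/d[2]
E
python3 - <<'E'
from h import *
a=snap("top","t1.png",(235,115,395,265),4)
b=snap("side","s1.png",(235,135,395,265),5)
print(onz(a,(310,190),.1),proj(a,[0,0,0]))
E
```

```text
[ 0.5892678  -0.22737092  0.1       ] [[204.87221462 457.72164858]]
```

View pics/t1.png

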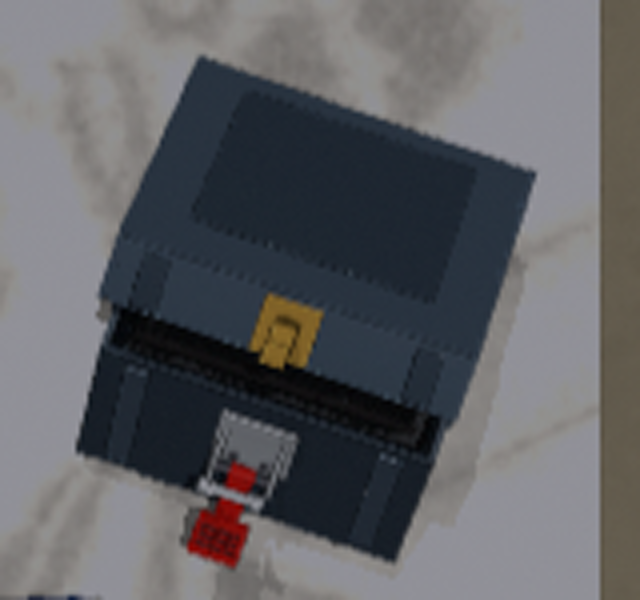

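View pics/s1.png

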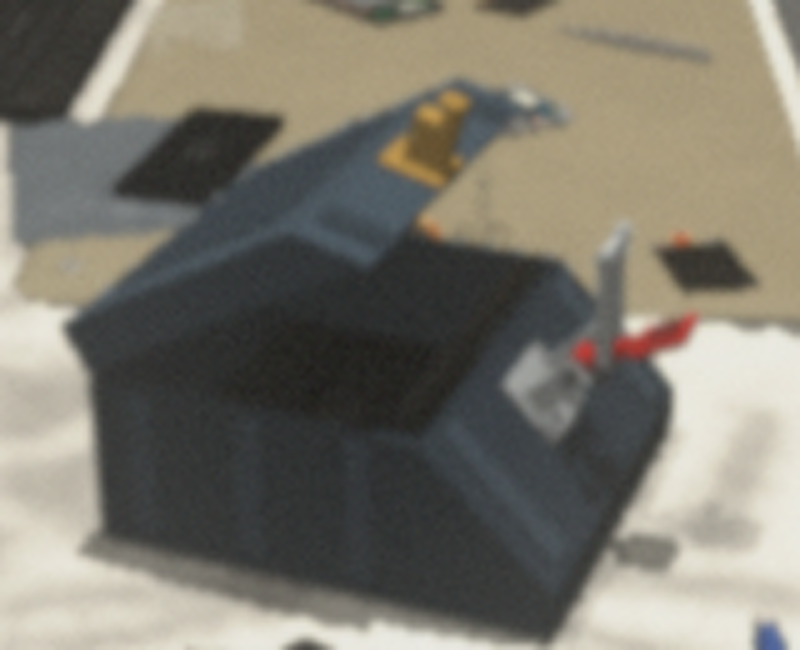

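The side crop shows the lid raised by about 0.4 rad, with the loop standing up and its bar at crop (618,232). The red lever is about level, its tip at (692,320). Next I'll fit the case pose and joint angles.

```bash
cat >> h.py <<'E'
def lidpt(p,a):  # case coords mm shut -> rotated (front rises with a)
    p=np.array(p,float); x,z=p[0]-105,p[2]-85
    return np.array([105+x*np.cos(a)+z*np.sin(a),p[1],85-x*np.sin(a)+z*np.cos(a)])
def c2w(q,p):
    c,s=np.cos(q[2]),np.sin(q[2]); p=np.array(p)/1000
    return np.array([q[0]+c*p[0]-s*p[1],q[1]+s*p[0]+c*p[1],p[2]])
E
cat > fit.py <<'E'
from h import *
A=snapshot("top");B=snapshot("side")
T=lambda u,v:(235+u/4-.375,115+v/4-.375)
S=lambda u,v:(235+u/5-.4,135+v/5-.4)
obs=[(A,T(78,453),(-105,95,25),0),(A,T(397,562),(-105,-95,25),0),(A,T(107,348),(-45,95,85),0),(A,T(437,460),(-45,-95,85),0),
(A,T(203,57),(105,95,110),1),(A,T(536,172),(105,-95,110),1),(A,T(120,238),(-20,95,110),1),(A,T(474,360),(-20,-95,110),1),(A,T(100,303),(-45,95,85),1),(A,T(455,428),(-45,-95,85),1),
(B,S(550,638),(-105,95,0),0),(B,S(102,540),(105,95,0),0),(B,S(425,435),(-45,95,85),0),(B,S(70,325),(105,95,110),1),(B,S(290,235),(-20,95,110),1),(B,S(370,268),(-45,95,85),1)]
def f(q):
    r=[]
    for s,p,c,l in obs:
        r+=list(proj(s,c2w(q,lidpt(c,q[3]) if l else c))[0]-p)
    return np.array(r)
o=least_squares(f,[.58,-.22,-.3,.4],loss="soft_l1")
q=o.x;print(q,np.degrees(q[2]));print(f(q).reshape(-1,2).round(1).tolist())
# bar & lever: bar at lever pin + r(theta)...
LP=np.array([-85,0,83.])
def pt(th,L): # lever dir at angle th: 0 -> down slope, 1.57 -> out
    d=np.array([-.7071,0,-.7071]);o=np.array([-.7071,0,.7071]); return LP+L*(np.cos(th)*d+np.sin(th)*o)
for n,p in(("pin",LP),("seatnom",(-54,0,114)),("press",lidpt((-5,0,112),q[3]))):
    w=c2w(q,p);a=proj(A,w)[0];b=proj(B,w)[0];print(n,w.round(4),((a-(235,115))*4+1.5).round(),((b-(235,135))*5+2).round())
# bar triangulate in plane y=0: unknown x,z
ob=[(A,T(232,496)),(B,S(619,232))]
g=lambda v:np.concatenate([proj(s,c2w(q,(v[0],0,v[1])))[0]-p for s,p in ob])
r=least_squares(g,[-85,130]);print("bar",r.x,r.fun,np.hypot(*(r.x-LP[[0,2]])))
ob=[(A,T(218,562)),(B,S(692,320))]
r=least_squares(g,[-130,83]);d=r.x-LP[[0,2]];print("levertip",r.x,r.fun,np.hypot(*d),np.arctan2(d[1],-d[0])+.785)
E
python3 fit.py
```

```text
[ 0.57805173 -0.22509854 -0.3218642   0.49645784] -18.44146007997132
[[0.2, 0.1], [0.2, 0.5], [-1.1, -0.5], [0.2, 0.5], [-0.8, -0.2], [0.6, -0.0], [-0.2, -0.2], [1.5, 0.3], [-0.3, -0.0], [0.5, -0.4], [0.5, 1.1], [0.2, -0.0], [-1.7, 0.6], [-2.1, -0.6], [0.5, -0.5], [0.7, 0.3]]
pin [ 0.4974 -0.1982  0.083 ] [245. 475.] [582. 355.]
seatnom [ 0.5268 -0.208   0.114 ] [263. 418.] [516. 280.]
press [ 0.5981 -0.2318  0.1611] [309. 274.] [354. 154.]
bar [-97.54290095 143.87688339] [ 0.06126393  0.50340954 -0.48663493 -0.02368454] 62.15560550066628
levertip [-132.12804705  108.87196933] [-1.11962713 -0.38522985 -0.01316881  0.05389627] 53.762548446075876 1.2870534716103819
```

The fit is good to about 1 px: case at (0.578, -0.225) with yaw -18.4°, lid at 0.50 rad, lever at 1.29 rad and bar at case (-97.5, 144). I'll turn the tool into line with the case, shut the fingers and head for the lid.

```bash
cat > st.py <<'E'
from h import *
q=[0.57805,-0.2251,-0.32186]
o=get_obs();R=Ro.from_euler("xyz",o["orientation"],degrees=True).as_matrix()
W=np.array([[np.cos(q[2]),-np.sin(q[2]),0],[np.sin(q[2]),np.cos(q[2]),0],[0,0,1]])
tip=o["tool_pos"]+R[:,2]*.178
f=lambda w:(W.T@(w-np.array([q[0],q[1],0]))*1000).round(1)
print("t",round(o["clock"],2),"tip_case",f(tip),"axes in case x,y,z:",(W.T@R).T.round(3).tolist(),"F_case",(W.T@o["force"]).round(2),"M",(W.T@o["moment"]).round(2),"open",round(o["opening"]*1000,1),"gf",round(o["gripper_force"],1))
E
python3 -m handwheel '[[-1,0,0,0,0,0,1],[-1,0,0,0,0,0,1],[-1,0,0,0,0,0,1],[-1,0,0,0,0,0,1],[-1,0,0,0,0,0,1]]'
python3 -m handwheel '[[-1,0,0,0,0,0,1],[-1,0,0,0,0,0,0]]'; python3 st.py
python3 -c "
from h import *;print(lidpt((-5,0,112),.496),lidpt((-5,0,112),.025))"
```

```text
clock: 0.92
tool_pos: [0.2057, -0.6428, 0.4046]
orientation: [180.0, -0.0, 167.5]
force: [0.1, -0.7, 0.0]
opening: 0.0432
gripper_force: 0.0
clock: 1.18
tool_pos: [0.2057, -0.6428, 0.4046]
orientation: [180.0, -0.0, 161.8]
force: [0.8, 0.4, 0.6]
opening: 0.0233
gripper_force: 0.0
t 1.18 tip_case [-221.1 -514.   226.6] axes in case x,y,z: [[-1.0, -0.004, 0.0], [-0.004, 1.0, 0.0], [-0.0, 0.0, -1.0]] F_case [0.67 0.67 0.56] M [-0.06 -0.03 -0.04] open 23.3 gf 0.0
[ 21.10535111   0.         161.09656949] [ -4.2906971    0.         114.74127649]
```

```bash
python3 -m handwheel '[[-1,-0.45,1,0,0,0,0],[-1,-0.45,1,0,0,0,0],[-1,-0.45,1,0,0,0,0],[-1,-0.45,1,0,0,0,0],[-1,-0.45,1,0,0,0,0]]' >/dev/null
python3 -m handwheel '[[-1,-0.45,1,0,0,0,0],[-1,-0.45,1,0,0,0,0],[-1,-0.45,1,0,0,0,0],[-1,-0.45,1,0,0,0,0],[-1,-0.45,1,0,0,0,0]]'; python3 st.py
python3 -m handwheel '[[-1,-0.45,1,0,0,0,0],[-1,-0.45,1,0,0,0,0],[-1,-0.45,1,0,0,0,0],[-1,-0.45,1,0,0,0,0],[-1,-0.45,1,0,0,0,0]]'>/dev/null
python3 -m handwheel '[[-1,-0.45,1,0,0,0,0],[-1,-0.45,1,0,0,0,0],[-1,-0.45,1,0,0,0,0],[-1,-0.45,1,0,0,0,0],[-1,-0.45,1,0.5,0,0,0]]'>/dev/null
python3 -m handwheel '[[-1,-0.2,0.6,0.4,0,0,0],[-1,0,0,0,0,0,0]]'; python3 st.py
```

```text
clock: 2.42
tool_pos: [0.3914, -0.4399, 0.4048]
orientation: [-180.0, 0.0, 161.9]
force: [-0.5, -0.1, -0.8]
opening: 0.0002
gripper_force: 0.0
t 2.42 tip_case [-109.  -262.9  226.8] axes in case x,y,z: [[-1.0, -0.006, -0.0], [-0.006, 1.0, -0.0], [0.0, -0.0, -1.0]] F_case [-0.39 -0.28 -0.81] M [-0.05 -0.04  0.01] open 0.2 gf 0.0
clock: 3.92
tool_pos: [0.5857, -0.2248, 0.3802]
orientation: [-180.0, -0.2, 161.9]
force: [-0.5, 0.2, 0.3]
opening: 0.0006
gripper_force: 0.0
t 3.92 tip_case [  6.6   2.6 202.2] axes in case x,y,z: [[-1.0, -0.005, 0.003], [-0.005, 1.0, -0.0], [-0.003, -0.0, -1.0]] F_case [-0.53  0.06  0.28] M [-0.13 -0.06  0.03] open 0.6 gf 0.0
```

```bash
python3 -m handwheel '[[-1,-0.5,-0.1,0.6,0,0,0],[-1,0,0,0.7,0,0,0],[-1,0,0,0.15,0,0,0],[-1,0,0,0.15,0,0,0],[-1,0,0,0.15,0,0,0]]'; python3 st.py
python3 -m handwheel '[[-1,0.1,0,0.2,0,0,0],[-1,0.1,0,0.2,0,0,0],[-1,0.05,0,0.2,0,0,0],[-1,0.05,0,0.2,0,0,0],[-1,0.05,0,0.2,0,0,0]]'; python3 st.py
```

```text
clock: 4.55
tool_pos: [0.5966, -0.2323, 0.3389]
orientation: [180.0, 0.1, 161.7]
force: [-0.4, -0.4, 2.3]
opening: 0.0004
gripper_force: 1.0
t 4.55 tip_case [ 20.1  -0.9 160.9] axes in case x,y,z: [[-1.0, -0.003, -0.001], [-0.003, 1.0, 0.0], [0.001, 0.0, -1.0]] F_case [-0.24 -0.48  2.33] M [-0.13  0.14 -0.02] open 0.4 gf 1.0
clock: 5.18
tool_pos: [0.5881, -0.2293, 0.313]
orientation: [-180.0, -0.0, 161.8]
force: [-1.9, 1.5, 1.8]
opening: 0.0005
gripper_force: 1.0
t 5.17 tip_case [ 10.8  -0.8 135. ] axes in case x,y,z: [[-1.0, -0.003, 0.0], [-0.003, 1.0, -0.0], [-0.0, -0.0, -1.0]] F_case [-2.32  0.81  1.77] M [-0.04  0.39 -0.02] open 0.5 gf 1.0
```

```bash
python3 -m handwheel '[[-1,0.05,0,0.2,0,0,0],[-1,0.05,0,0.2,0,0,0],[-1,0.05,0,0.18,0,0,0],[-1,0.05,0,0.12,0,0,0],[-1,0,0,0.08,0,0,0]]'; python3 st.py
python3 -m handwheel '[[-1,0,0,0.04,0,0,0],[-1,0,0,0,0,0,0]]'; python3 st.py
```

```text
clock: 5.8
tool_pos: [0.5834, -0.2278, 0.2937]
orientation: [-180.0, -0.0, 161.7]
force: [-0.4, -0.6, 1.2]
opening: 0.0003
gripper_force: 0.9
t 5.8 tip_case [  5.9  -0.8 115.7] axes in case x,y,z: [[-1.0, -0.003, 0.0], [-0.003, 1.0, -0.0], [-0.0, -0.0, -1.0]] F_case [-0.18 -0.66  1.17] M [-0.08  0.39  0.04] open 0.3 gf 0.9
clock: 6.05
tool_pos: [0.5836, -0.2277, 0.2928]
orientation: [180.0, 0.0, 161.8]
force: [1.3, -0.5, 0.2]
opening: -0.0003
gripper_force: 0.0
t 6.05 tip_case [  6.1  -0.8 114.8] axes in case x,y,z: [[-1.0, -0.003, -0.0], [-0.003, 1.0, 0.0], [0.0, 0.0, -1.0]] F_case [ 1.36 -0.05  0.18] M [-0.04 -0.   -0.06] open -0.3 gf 0.0
```

```bash
for i in 1; do python3 -m handwheel '[[-1,0,0,0.04,0,0,0],[-1,0,0,0,0,0,0]]' >/dev/null; python3 st.py; done
python3 -m handwheel '[[-1,0,0,0.04,0,0,0],[-1,0,0,0,0,0,0]]'>/dev/null; python3 st.py;python3 -m handwheel '[[-1,0,0,0.04,0,0,0],[-1,0,0,0,0,0,0]]'>/dev/null; python3 st.py
```

```text
t 6.3 tip_case [  6.1  -0.8 113.9] axes in case x,y,z: [[-1.0, -0.003, -0.0], [-0.003, 1.0, 0.0], [0.0, 0.0, -1.0]] F_case [-0.85 -0.18  0.62] M [-0.04  0.11  0.01] open 0.1 gf 0.2
t 6.55 tip_case [  6.   -0.8 113.1] axes in case x,y,z: [[-1.0, -0.003, 0.0], [-0.003, 1.0, -0.0], [-0.0, -0.0, -1.0]] F_case [-1.15  0.42  2.68] M [ 0.13  0.55 -0.01] open 0.2 gf 1.4
t 6.8 tip_case [  5.9  -0.8 112.6] axes in case x,y,z: [[-1.0, -0.004, -0.0], [-0.004, 1.0, -0.0], [0.0, -0.0, -1.0]] F_case [-3.08  1.59  7.81] M [ 0.29  1.4  -0.04] open 0.3 gf 3.6
```

The lid is down on its seal, with contact building at 8 N. I'll rise, open and move over the bar.

```bash
python3 -m handwheel '[[-1,0,0,-1,0,0,0],[1,0,0,-1,0,0,0],[1,0,0,-1,0,0,0],[1,1,0,-0.4,0,0,0],[1,1,0,0,0,0,0]]' >/dev/null
python3 -m handwheel '[[1,1,0,0,0,0,0],[1,1,0.03,0,0,0,0],[1,0.14,0,0,0,0,0],[1,0,0,0.8,0,0,0],[1,0,0,0,0,0,0]]'; python3 st.py
python3 - <<'E'
from h import *
snap("side","s2.png",(270,110,400,230),5)
snap("top","t2.png",(235,165,345,265),5)
E
```

```text
clock: 8.05
tool_pos: [0.4854, -0.1946, 0.3538]
orientation: [-180.0, -0.1, 161.7]
force: [-0.0, -1.0, 0.2]
opening: 0.0842
gripper_force: 0.0
t 8.05 tip_case [-97.9  -0.5 175.8] axes in case x,y,z: [[-1.0, -0.003, 0.002], [-0.003, 1.0, -0.0], [-0.002, -0.0, -1.0]] F_case [ 0.32 -0.98  0.16] M [-0.09 -0.   -0.05] open 84.2 gf 0.0
```

View pics/s2.png

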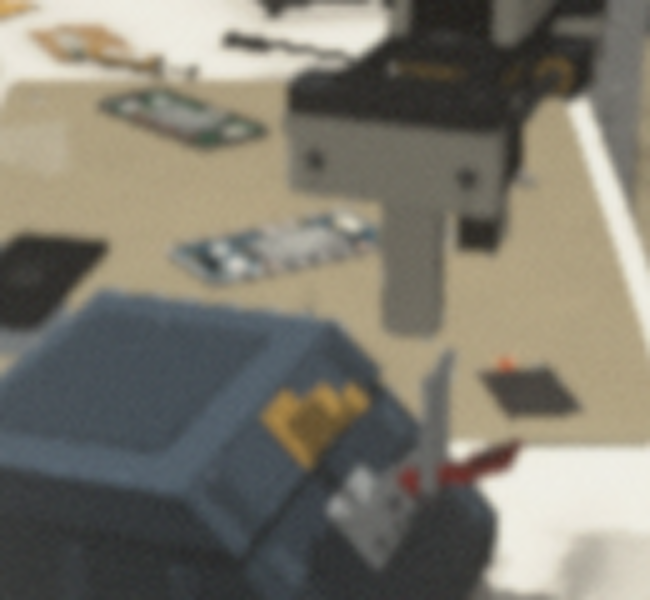

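The lid is shut, and the bar at crop (440,362) sits between and below the open fingers. I'll lower the gripper and pinch the studs.

```bash
python3 -m handwheel '[[1,0,0.02,0.6,0,0,0],[1,0,0,0.6,0,0,0],[1,0,0,0.45,0,0,0],[0,0,0,0,0,0,0],[-0.2,0,0,0,0,0,0]]' >/dev/null; python3 st.py
python3 -m handwheel '[[-0.5,0,0,0,0,0,0],[-0.5,0,0,0,0,0,0],[-0.5,0,0,0,0,0,0]]'; python3 st.py
```

```text
t 8.78 tip_case [-9.730e+01  1.000e-01  1.358e+02] axes in case x,y,z: [[-1.0, -0.004, -0.0], [-0.004, 1.0, -0.0], [0.0, -0.0, -1.0]] F_case [ 0.35  0.5  -0.37] M [-0.01 -0.08  0.02] open 73.4 gf 0.0
clock: 9.15
tool_pos: [0.4856, -0.1942, 0.3139]
orientation: [180.0, 0.0, 161.8]
force: [-0.9, -0.5, -0.0]
opening: 0.0431
gripper_force: 0.0
t 9.15 tip_case [-9.740e+01  1.000e-01  1.359e+02] axes in case x,y,z: [[-1.0, -0.003, -0.0], [-0.003, 1.0, 0.0], [0.0, 0.0, -1.0]] F_case [-0.69 -0.72 -0.04] M [ 0.01 -0.08  0.03] open 43.1 gf 0.0
```

```bash
python3 -m handwheel '[[-0.15,0,0,0.1,0,0,0],[-0.6,0,0,0,0,0,0],[-0.6,0,0,0,0,0,0],[-0.6,0,0,0,0,0,0]]'; python3 st.py; python3 -c "
from h import *
snap('side','s3.png',(300,130,400,230),6)"
```

```text
clock: 9.65
tool_pos: [0.4857, -0.1939, 0.311]
orientation: [180.0, 0.0, 161.8]
force: [1.6, 4.3, -0.7]
opening: 0.033
gripper_force: 30.0
t 9.65 tip_case [-97.5   0.5 133. ] axes in case x,y,z: [[-1.0, -0.003, -0.0], [-0.003, 1.0, 0.001], [0.0, 0.001, -1.0]] F_case [ 0.19  4.56 -0.7 ] M [ 1.63 -0.1   0.04] open 33.0 gf 30.0
```

View pics/s3.png

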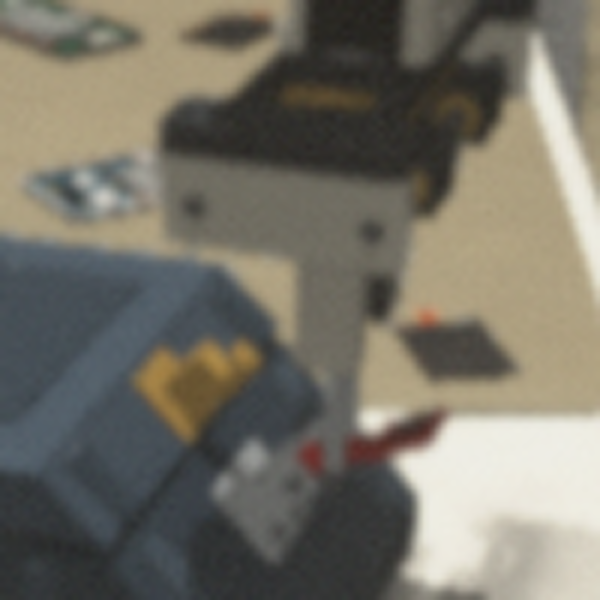

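The studs are gripped at 33 mm. I'll carry the bar over the slope, outside the lip.

```bash
python3 -m handwheel '[[-0.6,-0.15,0.02,0,0,0,0],[-0.6,-0.29,0,0,0,0,0],[-0.6,-0.29,0,0.02,0,0,0],[-0.6,-0.29,0,0.04,0,0,0],[-0.6,-0.15,0,0.02,0,0,0]]'>/dev/null; python3 st.py
python3 -m handwheel '[[-0.6,-0.11,0,0.11,0,0,0],[-0.6,-0.11,0,0.11,0,0,0],[-0.6,0,0,0,0,0,0]]'>/dev/null; python3 st.py; python3 -c "
from h import *
snap('side','s4.png',(300,130,400,230),6)"
```

```text
t 10.32 tip_case [-68.7   0.5 130.4] axes in case x,y,z: [[-1.0, -0.003, 0.002], [-0.003, 1.0, -0.0], [-0.002, -0.0, -1.0]] F_case [-4.85  4.37 -2.  ] M [ 1.65  1.46 -0.04] open 32.6 gf 30.0
t 10.7 tip_case [-62.1   0.7 125.8] axes in case x,y,z: [[-1.0, -0.004, -0.001], [-0.004, 1.0, -0.0], [0.001, -0.0, -1.0]] F_case [-0.58  3.47  1.88] M [1.19 0.43 0.06] open 32.5 gf 30.0
```

View pics/s4.png

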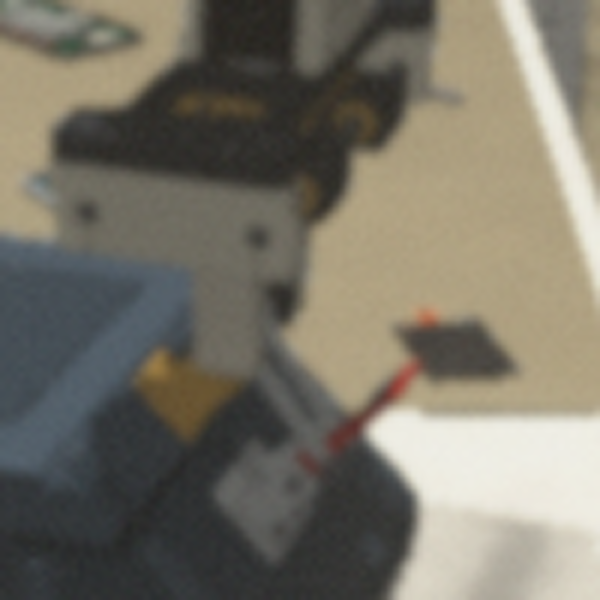

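The bar is held 7 mm up the slope of the seat and about 20 mm out. Next I'll feel inward for the backstop.

```bash
python3 -m handwheel '[[-0.6,-0.07,0,0.07,0,0,0],[-0.6,-0.07,0,0.07,0,0,0],[-0.6,-0.07,0,0.07,0,0,0],[-0.6,0,0,0,0,0,0]]'>/dev/null; python3 st.py
python3 -m handwheel '[[-0.6,-0.06,0,0.06,0,0,0],[-0.6,-0.06,0,0.06,0,0,0],[-0.6,0,0,0,0,0,0]]'>/dev/null; python3 st.py
```

```text
t 11.25 tip_case [-57.5   0.7 120.3] axes in case x,y,z: [[-1.0, -0.003, 0.0], [-0.003, 1.0, -0.0], [-0.0, -0.0, -1.0]] F_case [-1.6   2.97  3.49] M [1.17 0.65 0.03] open 32.7 gf 30.0
t 11.62 tip_case [-54.4   0.7 117.4] axes in case x,y,z: [[-1.0, -0.003, -0.0], [-0.003, 1.0, -0.0], [0.0, -0.0, -1.0]] F_case [-0.78  2.11  2.09] M [0.92 0.26 0.02] open 32.8 gf 30.0
```

```bash
for i in 1; do python3 -m handwheel '[[-0.6,-0.05,0,0.05,0,0,0],[-0.6,-0.05,0,0.05,0,0,0],[-0.6,0,0,0,0,0,0]]'>/dev/null; python3 st.py; done
python3 -m handwheel '[[-0.6,-0.05,0,0.05,0,0,0],[-0.6,0,0,0,0,0,0]]'>/dev/null; python3 st.py
python3 -m handwheel '[[-0.6,-0.04,0,0.04,0,0,0],[-0.6,0,0,0,0,0,0]]'>/dev/null; python3 st.py
```

```text
t 12.0 tip_case [-51.9   0.7 114.6] axes in case x,y,z: [[-1.0, -0.003, 0.0], [-0.003, 1.0, -0.0], [-0.0, -0.0, -1.0]] F_case [-0.87  3.12  2.39] M [ 0.93  0.33 -0.  ] open 32.7 gf 30.0
t 12.25 tip_case [-51.    0.7 113.3] axes in case x,y,z: [[-1.0, -0.003, 0.001], [-0.003, 1.0, -0.0], [-0.001, -0.0, -1.0]] F_case [-1.68  2.01  0.79] M [ 1.01  0.62 -0.02] open 32.6 gf 30.0
t 12.5 tip_case [-50.4   0.7 112.5] axes in case x,y,z: [[-1.0, -0.003, 0.001], [-0.003, 1.0, -0.0], [-0.001, -0.0, -1.0]] F_case [-2.86  3.25  4.11] M [ 1.1   1.38 -0.  ] open 32.5 gf 30.0
```

```bash
python3 -m handwheel '[[-0.6,-0.03,0,0.03,0,0,0],[-0.6,0,0,0,0,0,0]]'>/dev/null; python3 st.py
python3 -m handwheel '[[-0.6,0,0,0,0,0,0]]'>/dev/null; python3 st.py
```

```text
t 12.75 tip_case [-49.9   0.7 112. ] axes in case x,y,z: [[-1.0, -0.003, 0.002], [-0.003, 1.0, -0.0], [-0.002, -0.0, -1.0]] F_case [-6.01  4.22  6.14] M [1.35 2.27 0.02] open 32.5 gf 30.0
t 12.88 tip_case [-50.    0.7 112. ] axes in case x,y,z: [[-1.0, -0.003, 0.002], [-0.003, 1.0, -0.0], [-0.002, -0.0, -1.0]] F_case [-5.08  3.76  6.3 ] M [ 1.33  2.23 -0.01] open 32.5 gf 30.0
```

Contact is firm at about 8 N, in the range expected for the backstop. I'll ease off about 2 mm and lower down the slope.

```bash
python3 -m handwheel '[[-0.6,0.055,0,-0.055,0,0,0],[-0.6,0,0,0,0,0,0]]'>/dev/null; python3 st.py
python3 -m handwheel '[[-0.6,0.04,0,0.04,0,0,0],[-0.6,0.04,0,0.04,0,0,0],[-0.6,0,0,0,0,0,0]]'>/dev/null; python3 st.py
python3 -m handwheel '[[-0.6,0.04,0,0.04,0,0,0],[-0.6,0,0,0,0,0,0]]'>/dev/null; python3 st.py
```

```text
t 13.12 tip_case [-50.8   0.7 113.1] axes in case x,y,z: [[-1.0, -0.003, 0.001], [-0.003, 1.0, 0.0], [-0.001, 0.0, -1.0]] F_case [-2.15  3.46  0.57] M [0.98 1.   0.04] open 32.8 gf 30.0
t 13.5 tip_case [-52.1   0.8 111.4] axes in case x,y,z: [[-1.0, -0.003, -0.001], [-0.003, 1.0, 0.0], [0.001, 0.0, -1.0]] F_case [0.03 2.02 1.02] M [0.76 0.09 0.11] open 32.5 gf 30.0
t 13.75 tip_case [-52.8   0.8 110.6] axes in case x,y,z: [[-1.0, -0.004, -0.001], [-0.004, 1.0, 0.0], [0.001, 0.0, -1.0]] F_case [2.22 2.84 2.61] M [ 0.67 -0.52  0.05] open 32.9 gf 30.0
```

```bash
python3 -m handwheel '[[-0.6,0.03,0,0.03,0,0,0],[-0.6,0,0,0,0,0,0]]'>/dev/null; python3 st.py
python3 -m handwheel '[[-0.6,0.03,0,0.03,0,0,0],[-0.6,0,0,0,0,0,0]]'>/dev/null; python3 st.py
```

```text
t 14.0 tip_case [-52.9   0.8 110.3] axes in case x,y,z: [[-1.0, -0.004, -0.003], [-0.004, 1.0, 0.0], [0.003, 0.0, -1.0]] F_case [2.47 1.7  5.41] M [ 0.52 -0.89 -0.02] open 32.7 gf 30.0
t 14.25 tip_case [-53.    0.9 110. ] axes in case x,y,z: [[-1.0, -0.004, -0.004], [-0.004, 1.0, 0.0], [0.004, 0.0, -1.0]] F_case [3.56 1.19 5.83] M [ 0.39 -1.28  0.06] open 32.5 gf 30.0
```

Contact down the slope is at u≈49.6, which could be either the groove floor or the lip top. I'll probe outward to tell them apart.

```bash
python3 -m handwheel '[[-0.6,0.04,0,-0.04,0,0,0],[-0.6,0,0,0,0,0,0]]'>/dev/null; python3 st.py
python3 -m handwheel '[[-0.6,0.03,0,-0.03,0,0,0],[-0.6,0,0,0,0,0,0]]'>/dev/null; python3 st.py
python3 -m handwheel '[[-0.6,0.03,0,-0.03,0,0,0],[-0.6,0,0,0,0,0,0]]'>/dev/null; python3 st.py
```

```text
t 14.5 tip_case [-53.8   0.9 110.8] axes in case x,y,z: [[-1.0, -0.004, -0.004], [-0.004, 1.0, 0.0], [0.004, 0.0, -1.0]] F_case [4.43 0.69 4.5 ] M [ 0.33 -1.78  0.08] open 33.0 gf 30.0
t 14.75 tip_case [-54.4   0.9 111.4] axes in case x,y,z: [[-1.0, -0.004, -0.004], [-0.004, 1.0, 0.0], [0.004, 0.0, -1.0]] F_case [6.21 0.34 2.52] M [ 0.13 -2.39  0.08] open 32.8 gf 30.0
t 15.0 tip_case [-54.6   1.  111.8] axes in case x,y,z: [[-1.0, -0.004, -0.005], [-0.004, 1.0, 0.0], [0.005, 0.0, -1.0]] F_case [ 9.46 -0.04 -3.46] M [-0.15 -3.6   0.07] open 32.5 gf 30.0
```

The outward motion is blocked after about 2 mm of play, so the bar is in the groove. I'll centre it, release, rise and look.

```bash
python3 -m handwheel '[[-0.6,-0.06,0,0.06,0,0,0],[-0.6,0.01,0,0.01,0,0,0],[-0.6,0,0,0,0,0,0]]'>/dev/null; python3 st.py
python3 -m handwheel '[[0,0,0,0,0,0,0],[0,0,0,0,0,0,0],[0,0,0,0,0,0,0],[0,0,0,-0.5,0,0,0],[0,0,0,-1,0,0,0]]'>/dev/null
python3 -m handwheel '[[-1,0,0,-1,0,0,0],[-1,1,0,-0.4,0,0,0],[-1,1,0,0,0,0,0],[-1,1,0,0,0,0,0],[-1,0,0,0,0,0,0]]'>/dev/null; python3 st.py
python3 -c "
from h import *
a=snap('side');b=snap('top')
def c(s,x0,y0,x1,y1):
    return cv2.resize(cv2.cvtColor(s['color'],cv2.COLOR_RGB2BGR)[y0:y1,x0:x1],None,fx=5,fy=5,interpolation=cv2.INTER_CUBIC)
cv2.imwrite('pics/c5.png',np.hstack([c(a,310,150,390,230),c(b,255,180,335,260)]))"
```

```text
t 15.38 tip_case [-53.9   0.9 110.7] axes in case x,y,z: [[-1.0, -0.004, -0.004], [-0.004, 1.0, 0.0], [0.004, 0.0, -1.0]] F_case [5.35 0.29 5.  ] M [ 0.21 -1.89  0.05] open 32.5 gf 30.0
t 16.62 tip_case [-132.3    0.4  183.2] axes in case x,y,z: [[-1.0, -0.004, -0.001], [-0.004, 1.0, 0.001], [0.001, 0.001, -1.0]] F_case [ 0.24 -0.84  1.2 ] M [-0.03 -0.1  -0.04] open 2.1 gf 0.0
```

View pics/c5.png

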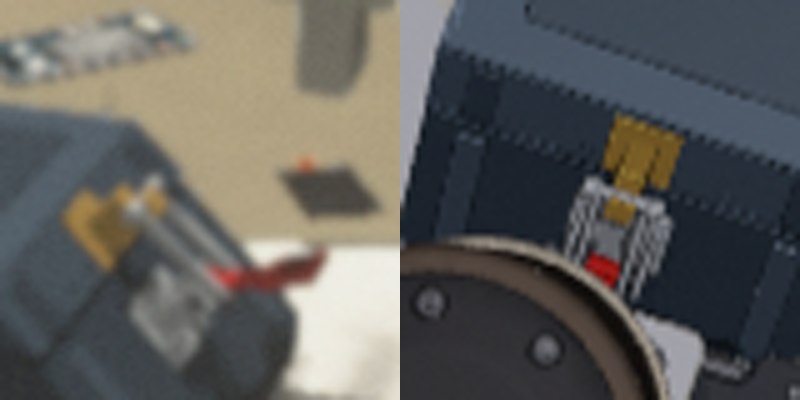

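Top view shows the brass lip over the bar between the arms, so it is hooked. The lever is at about 1.2 rad with its tip at side crop (325,262). I'll press the handle down from above.

```bash
python3 -m handwheel '[[-1,-0.18,0,1,0,0,0],[-1,0,0,0.9,0,0,0],[-1,0,0,0.3,0,0,0],[-1,0,0,0.12,0,0,0],[-1,0,0,0.12,0,0,0]]'>/dev/null; python3 st.py
python3 -m handwheel '[[-1,0,0,0.12,0,0,0],[-1,0,0,0.12,0,0,0],[-1,0,0,0.12,0,0,0]]'>/dev/null; python3 st.py
```

```text
t 17.35 tip_case [-125.9    0.6  121.6] axes in case x,y,z: [[-1.0, -0.003, -0.001], [-0.003, 1.0, 0.0], [0.001, 0.0, -1.0]] F_case [0.19 0.56 0.04] M [ 0.01 -0.05 -0.02] open 0.5 gf 0.0
t 17.73 tip_case [-126.5    0.5  112. ] axes in case x,y,z: [[-1.0, -0.003, -0.0], [-0.003, 1.0, 0.0], [0.0, 0.0, -1.0]] F_case [ 0.2   0.   -0.12] M [-0.08 -0.01  0.03] open 0.5 gf 0.0
```

```bash
python3 -m handwheel '[[-1,0,0,0.12,0,0,0],[-1,0,0,0.12,0,0,0],[-1,0,0,0.12,0,0,0]]'>/dev/null; python3 st.py
python3 -m handwheel '[[-1,0,0,0.12,0,0,0],[-1,0,0,0.12,0,0,0]]'>/dev/null; python3 st.py
python3 -m handwheel '[[-1,0,0,0.12,0,0,0],[-1,0,0,0.12,0,0,0]]'>/dev/null; python3 st.py
```

```text
t 18.1 tip_case [-126.7    0.4  102.9] axes in case x,y,z: [[-1.0, -0.003, 0.0], [-0.003, 1.0, -0.0], [-0.0, -0.0, -1.0]] F_case [-1.9   0.6   1.72] M [ 0.01  0.56 -0.06] open 0.4 gf 1.1
t 18.35 tip_case [-126.8    0.4   96.9] axes in case x,y,z: [[-1.0, -0.003, 0.0], [-0.003, 1.0, -0.0], [-0.0, -0.0, -1.0]] F_case [-1.94 -0.19  2.48] M [-0.04  0.62 -0.01] open 0.4 gf 1.2
t 18.6 tip_case [-126.5    0.5   90.9] axes in case x,y,z: [[-1.0, -0.003, -0.0], [-0.003, 1.0, -0.0], [0.0, -0.0, -1.0]] F_case [-0.48  0.42  2.69] M [-0.07  0.46  0.05] open 0.3 gf 1.0
```

```bash
python3 -m handwheel '[[-1,0,0,0.12,0,0,0],[-1,0,0,0.12,0,0,0]]'>/dev/null; python3 st.py
python3 -m handwheel '[[-1,0,0,0.12,0,0,0],[-1,0,0,0.12,0,0,0]]'>/dev/null; python3 st.py
python3 -m handwheel '[[-1,0,0,0.12,0,0,0],[-1,0,0,0.12,0,0,0]]'>/dev/null; python3 st.py
```

```text
t 18.85 tip_case [-126.7    0.5   84.8] axes in case x,y,z: [[-1.0, -0.003, 0.0], [-0.003, 1.0, -0.0], [-0.0, -0.0, -1.0]] F_case [-1.58  0.17  2.56] M [0.06 0.62 0.  ] open 0.3 gf 1.4
t 19.1 tip_case [-126.4    0.5   78.9] axes in case x,y,z: [[-1.0, -0.003, -0.0], [-0.003, 1.0, 0.0], [0.0, 0.0, -1.0]] F_case [-1.53 -0.67  1.84] M [-0.16  0.08  0.  ] open 0.5 gf 1.0
t 19.35 tip_case [-126.2    0.6   72.9] axes in case x,y,z: [[-1.0, -0.003, -0.001], [-0.003, 1.0, 0.0], [0.001, 0.0, -1.0]] F_case [ 0.91 -0.42  0.91] M [-0.08 -0.11  0.  ] open 0.5 gf 0.4
```

```bash
python3 -m handwheel '[[-1,0,0,0.12,0,0,0],[-1,0,0,0.12,0,0,0],[-1,0,0,0,0,0,0]]'>/dev/null; python3 st.py
python3 -c "
from h import *
snap('side','s6.png',(290,130,390,230),6)"
```

```text
t 19.73 tip_case [-127.     0.4   66.6] axes in case x,y,z: [[-1.0, -0.003, 0.001], [-0.003, 1.0, -0.0], [-0.001, -0.0, -1.0]] F_case [ 0.47 -0.53 -0.31] M [-0.01 -0.05 -0.01] open 0.5 gf 0.0
```

View pics/s6.png

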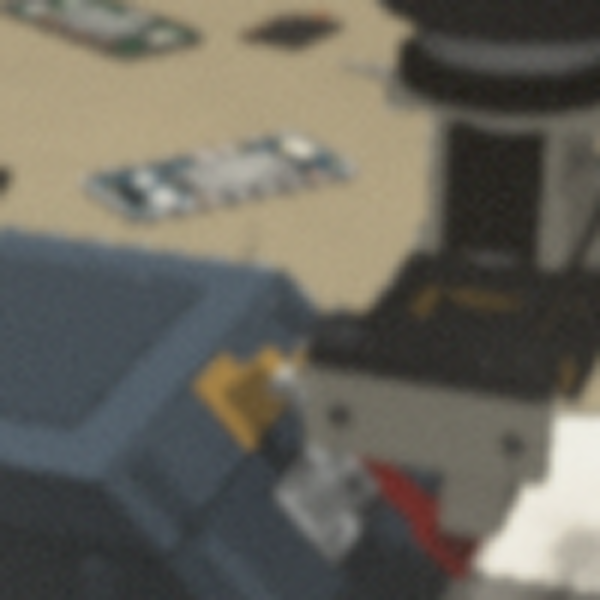

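The lever has snapped shut along the slope, with the bar at the keeper near (290,375). I'll back off and check it.

```bash
python3 -m handwheel '[[-1,0.3,0,-0.5,0,0,0],[-1,0.3,0,-1,0,0,0],[-1,0.3,0,-1,0,0,0],[-1,0,0,-1,0,0,0],[-1,0,0,-1,0,0,0]]'>/dev/null
python3 -m handwheel '[[-1,0,-1,-1,0,0,0],[-1,0,-1,-1,0,0,0],[-1,0,-1,0,0,0,0],[-1,0,-1,0,0,0,0],[-1,0,-1,0,0,0,0]]'>/dev/null
python3 -m handwheel '[[-1,0,-1,0,0,0,0],[-1,0,-1,0,0,0,0],[-1,0,-1,0,0,0,0],[-1,0,-1,0,0,0,0],[-1,0,0,0,0,0,0]]'>/dev/null; python3 st.py
python3 -c "
from h import *
a=snap('side');b=snap('top')
def c(s,x0,y0,x1,y1):
    return cv2.resize(cv2.cvtColor(s['color'],cv2.COLOR_RGB2BGR)[y0:y1,x0:x1],None,fx=5,fy=5,interpolation=cv2.INTER_CUBIC)
cv2.imwrite('pics/c7.png',np.hstack([c(a,310,150,390,260),c(b,255,180,335,290)]))
q=[0.57805,-0.2251,-0.32186]
for n,p in (('seat',(-54,0,114)),('tip',(-85-37.5,0,83-37.5)),('lidtopL',(-20,95,110)),('lidtopR',(-20,-95,110))):
    w=c2w(q,p);print(n,((proj(a,w)[0]-(310,150))*5+2).round(),((proj(b,w)[0]-(255,180))*5+(402,2)).round())"
```

```text
t 21.65 tip_case [-149.  -225.5  230.2] axes in case x,y,z: [[-1.0, -0.001, -0.0], [-0.001, 1.0, -0.0], [0.0, -0.0, -1.0]] F_case [-0.36  0.08 -0.55] M [-0.04  0.03 -0.02] open 0.8 gf 0.0
seat [141. 205.] [628. 198.]
tip [286. 371.] [582. 349.]
lidtopL [-17. 297.] [442.  48.]
lidtopR [137. 120.] [870. 195.]
```

View pics/c7.png

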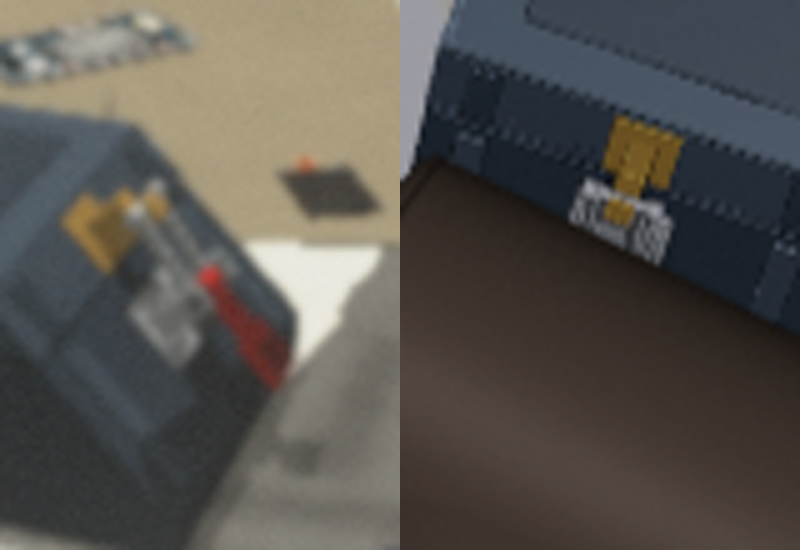

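The lever lies flat along the slope with its tip at side crop (280,380), against (286,371) predicted for fully shut. The bar is under the lip and the arm is clear, so I'm handing in.

```bash
python3 -c "
from plant import *
print(close_job())"
```

```text
the job is handed in; nothing more can be done
None
```

The lid is down on its seal, the bar is hooked in the keeper and the lever has snapped fully shut. The job was handed in at about 22 s, and no verdict came back.

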